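# Unpin the board clamp

### The arm

A 6-joint arm with a two-finger parallel gripper is mounted at the origin on the work surface. World frame = base frame: x ahead of the robot, y to its left, z up, the work surface at z = 0. Lengths are in mm, angles in rad, forces in N, time in s.
With the tool pointing down it reaches from about 400 to 825 mm from the base axis. Payload 7 kg.
Tool frame: the origin (TCP) lies between the finger pads; the fingertips stand tip_reach ahead of it and the grasp point (between the pads) lies 11 mm behind it (tip_reach is the distance from the TCP to the fingertips, in mm); z points along the fingers, y is the direction in which the jaws open and shut (so a half turn about z gives the same grasp; the last joint's range is limited). The gripper opens to 88 mm and grips with 3 to 60 N. Pads are 19 mm wide; open, the fingers measure 130 mm over their backs; the gripper's body (78 mm by 193 mm) begins 47 mm behind the grasp point.
Start: joints at [-0.908, 0.359, 0.012, 0, -1.224, -0.288], TCP at [247.081, -628.129, 234.561] pointing down, gripper open.
Joint ranges: [-3.07, 3.07], [-1.43, 2.12], [-1.02, 1.25], [-3.03, 1.67], [-3.05, -0], [-3.03, 3.03]. Speed limits (rad/s): [2.39, 2.39, 3.01, 3.14, 3.14, 3.14].

### API

Orientations are given as a 3x3 rotation matrix whose columns are the frame's x, y, z axes.
In Python, from plant import * gives the robot as it stands.
- The arm moves only by the tool play_rows, never from a script. Its argument "moves" is text: rows parted by semicolons, each of 5 numbers parted by spaces: the shift along the tool's x, y, z in cm, then the turn about the tool's z in rad, then the finger opening in cm, from 0 to 8.76. In form: x y z twist claw; .... A call has 1 to 5 rows; each row is the pose to reach, as a shift and turn from the pose measured when the call began, along the tool's axes at that moment; what a row does not reach only later rows make up. A row lasts 1/8 s, in which the tool goes at most 62.5 mm and 10.7 degrees, less where a joint would pass 70% of its speed; a pose out of reach is approached as far as the arm can. A call with a gripper value outside its range is refused whole. The fingers move at their own pace and stop on an object; "newtons" is the grip in N (left out, the last holds). Time passes only in rows, so rows that repeat a pose let the fingers close. It gives the time, the measured TCP pose, the force and the opening at its end, in the units of the state.
- observe(): the state, without advancing time (a new reading comes with each control period).
- camera(name): name is "scene" or "top" or "wrist"; returns a dict with "image" (420x560x3 uint8, red, green, blue), "depth" (420x560 float32, mm along the optical axis (not along the pixel's ray), 0 where there is no reading), "camera_matrix" (3x3 intrinsics, pixels), "k1" (the pictures are not rectified: a ray, as slopes to the right and down, at radius r is drawn at 1 + k1 r^2 times it, then the intrinsics apply), "extrinsics" (4x4, takes a point from world to camera coordinates). Camera axes: x right, y up, looking along -z (the intrinsics and any distortion apply to the point x, -y, -z); pixel columns grow to the right and rows downward; lengths in mm; the calibration is good to about 2 mm. A picture is of the moment at which its call begins.
- hand_in(): hands the job in, once; it reports no verdict.
The state is a dict: "time": time; "q": joint angles; "joint_vel": joint speeds; "joint_torque": joint torques, N m; "position": TCP position; "eef_rot": TCP orientation; "wrist_force": force on the tool from outside, world axes, zero at the start; "moment": the same for the moment, N m; "opening": opening from 0.0 (shut) to 1.0 (fully open).
Only numpy, scipy, OpenCV 4.12 (cv2) and the standard library are available. Lean on these libraries where they do the work, as an engineer would, in place of code of your own. Each camera call takes 0.05 s, during which the arm holds its last target.

### The job

Pull the clip with the orange loop straight out sideways from the upright pin of the holder with the green circuit board, and put it in the yellow open tray so that it lies wholly inside. Leave the blue-looped clip in its pin.

Things in the scene. Friction and masses are not known exactly. Their poses are not given: they have to be found in the camera images.
- clip_orange: R-clip, lying level, 30 g. Orange-coated loop: flat ring 33 mm long (x), 24 wide (y, straight sides, pinch here from above), 8 thick. Origin: loop centre, 59 mm above the table; below it only table and a 12 mm base. +x runs along the 4 mm straight steel leg through the pin (pin axis at x = 40 mm). A sprung leg (y 5 to 15 mm) hugs the pin's outside and snaps off it when pulled to -x with 2 to 5 N.
- clip_orange_tip (a point): free end of the straight leg of the orange clip, 64 mm from the loop's centre along the clip's +x; axes as the clip's
- holder_a_hole (a point): centre of the cross hole, 60 mm up, in the fixed upright 14 mm pin (top at 75 mm) of the green board's holder. The clip comes out along this point's -x, towards the robot within 0.4 rad. Holder base 110 mm wide, 12 high, from 25 mm in front of the pin to 105 behind; clamp bar 22 mm wide, top at 57 mm, from 18 mm in front to 95 behind, under the clip's legs.
- clip_blue: the same clip with a blue loop, in the pin of the like holder with the blue board; must stay. Origin and axes as for the orange clip
- tray: yellow plastic open tray, loose on the table, about 0.5 kg, 150 mm (x) by 120 mm (y), 30 mm high, walls and floor 4 to 5 mm thick. Origin: centre of its underside, z up.
Things that resemble listed ones, but are neither listed nor needed, are in the scene too. There is more than one size of the tray; the job needs the middle-sized.

How it is judged (in metres and radians):
On the way:
1. the orange clip's leg is drawn out of the pin towards the loop's side, its end clear of the pin by a few mm (x of clip_orange_tip in the frame of holder_a_hole below -0.01 m and x of clip_orange in the frame of holder_a_hole below -0.04 m), for 0.1 s.
At the end, for the whole second after the job is handed in: The orange clip lies at rest, released, in the upright tray: loop centre and leg end both within the tray's walls, the loop's centre less than 28 mm and the leg's end less than 34 mm above the tray's underside; the blue clip is within 12 mm of where it was (angle between tray's own z axis and vertical below 0.15 rad and linear speed of each of clip_orange, tray below 0.03 m/s and x of clip_orange in the frame of tray between -0.073 and 0.073 m and y of clip_orange in the frame of tray between -0.058 and 0.058 m and x of clip_orange_tip in the frame of tray between -0.073 and 0.073 m and y of clip_orange_tip in the frame of tray between -0.058 and 0.058 m and z of clip_orange in the frame of tray below 0.028 m and z of clip_orange_tip in the frame of tray below 0.034 m and distance of clip_blue from where it was at the start of the episode below 0.012 m); the robot touches nothing.
It fails at once if the blue clip is moved by more than 12 mm (distance of clip_blue from where it was at the start of the episode above 0.012 m).
It also fails if it takes over 38 s, if anything falls off the work surface, if the arm or the gripper's body presses on something with over 40 N, if the wrist force passes 120 N, or if a joint passes its speed limit or range.

## Working session

There is one attempt and no reset: what is moved stays moved. The work goes in short steps, Python scripts to look and compute and a tool call to move; the robot and the scene stay as the last step left them, time stands still between calls to the robot, and variables do not carry over. Pictures are saved under pics/ and viewed, and the job is handed in when it is done.

Besides the shell and the picture viewer there is one more tool, called after "Emit:" by a JSON object that holds its "api" and its "payload", one argument or row to a line. play_rows: Moves the arm, as the interface text tells. Its arguments: {"type":"object","properties":{"moves":{"type":"string"},"newtons":{"type":"number"}},"required":["moves"]}

```bash
ls; mkdir -p pics
python3 - <<'E'
from plant import *
import cv2,pickle
o=observe(); print(o)
d={}
for n in ["scene","top","wrist"]:
    c=camera(n); d[n]=c
    cv2.imwrite(f"pics/{n}0.png",c["image"][:,:,::-1])
    print(n,c["camera_matrix"],c["k1"],c["extrinsics"])
pickle.dump(d,open("cam0.pkl","wb"))
E
```

```text
pics
{'time': 0.0, 'q': array([-9.07893122e-01,  3.59372592e-01,  1.10416199e-02, -3.76698241e-04,
       -1.22413630e+00, -2.88095810e-01]), 'joint_vel': array([ 1.07592851e-03,  1.43731843e-03,  6.86268043e-04,  1.22021391e-05,
       -3.21397767e-04,  1.49247820e-03]), 'joint_torque': array([-1.07551332e-03, -5.82717419e+01,  2.93057352e+01,  6.99748412e+00,
        6.76450931e-03, -1.60525137e-04]), 'position': array([ 246.9028205 , -627.6811923 ,  233.61965953]), 'eef_rot': array([[-9.30625056e-01, -3.65973284e-01, -7.49043270e-04],
       [-3.65974026e-01,  9.30623799e-01,  1.53506683e-03],
       [ 1.35284046e-04,  1.70270203e-03, -9.99998541e-01]]), 'wrist_force': array([-0.37840015,  0.92577802, -0.86358557]), 'moment': array([ 0.02381358, -0.00453531, -0.03112345]), 'opening': 1.003736518657469}
scene [[393.80411379   0.         281.14752503]
 [  0.         393.80411379 210.67023013]
 [  0.           0.           1.        ]] 0.008820619023077785 [[-6.94163071e-01  7.19773530e-01 -7.98099432e-03  3.79832031e+02]
 [-3.93457639e-01 -3.70126698e-01  8.41544600e-01  1.39312993e
[... 284 characters left out ...]
9914027 [[ 1.89415089e-02 -9.99511592e-01 -2.48555177e-02  5.90765560e+00]
 [ 9.88520940e-01  1.49946731e-02  1.50337991e-01 -5.59262204e+02]
 [-1.49891864e-01 -2.74178282e-02  9.88322160e-01 -6.36183831e+02]
 [ 0.00000000e+00  0.00000000e+00  0.00000000e+00  1.00000000e+00]]
wrist [[302.09095996   0.         279.51507155]
 [  0.         302.09095996 213.29614144]
 [  0.           0.           1.        ]] -0.014112931988186351 [[-3.65173086e-01  9.30938864e-01  1.20362586e-03  6.75074414e+02]
 [-8.88848390e-01 -3.48277583e-01 -2.97743621e-01  3.87547048e+01]
 [-2.76761912e-01 -1.09797798e-01  9.54645111e-01 -3.90267066e+02]
 [ 0.00000000e+00  0.00000000e+00  0.00000000e+00  1.00000000e+00]]
```

View pics/scene0.png

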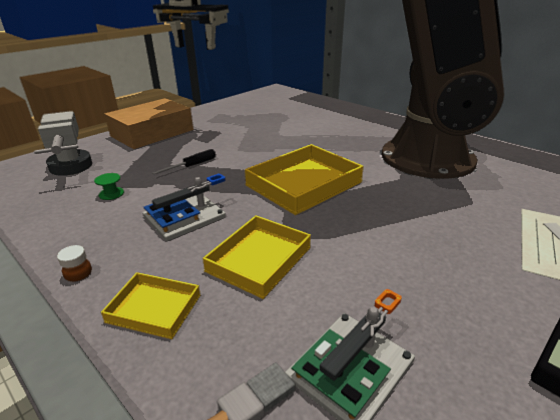

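View pics/top0.png

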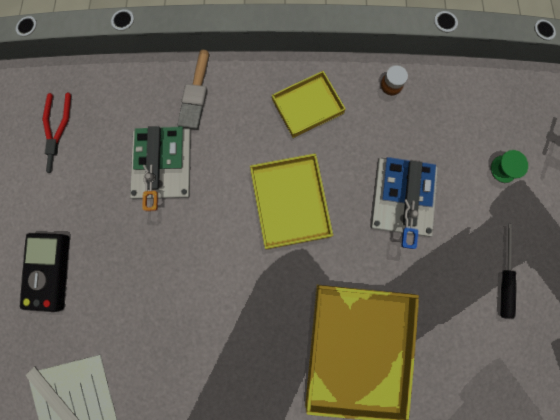

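View pics/wrist0.png

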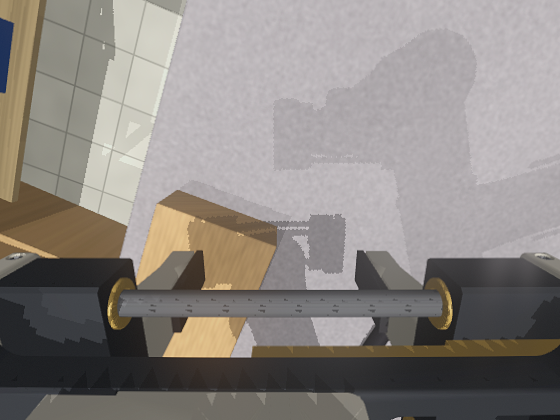

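Top view: orange loop near (150,200), green holder (160,160), middle tray near (290,200), and blue loop near (410,237). Now I'll measure them.

```bash
cat > h.py <<'E'
import numpy as np, cv2
def rays(c,uv):
    uv=np.asarray(uv,float).reshape(-1,2);K=c["camera_matrix"];k=c["k1"]
    p=cv2.undistortPoints(uv.reshape(-1,1,2),K,np.array([k,0,0,0.])).reshape(-1,2)
    d=np.c_[p[:,0],-p[:,1],-np.ones(len(p))]
    E=c["extrinsics"];R=E[:3,:3];t=E[:3,3]
    return -R.T@t, d@R
def onz(c,uv,z):
    o,d=rays(c,uv); s=(z-o[2])/d[:,2]; return o+s[:,None]*d
def cross(c1,u1,c2,u2):
    o1,d1=rays(c1,u1);o2,d2=rays(c2,u2);d1=d1[0];d2=d2[0]
    A=np.c_[d1,-d2];s=np.linalg.lstsq(A,o2-o1,rcond=None)[0]
    a=o1+s[0]*d1;b=o2+s[1]*d2;return (a+b)/2,np.linalg.norm(a-b)
def dep(c,uv):
    o,d=rays(c,uv);uv=np.asarray(uv).reshape(-1,2).round().astype(int)
    return o+d*c["depth"][uv[:,1],uv[:,0]][:,None]
def mask(c,lo,hi):
    return cv2.inRange(cv2.cvtColor(c["image"],cv2.COLOR_RGB2HSV),lo,hi)
def blobs(m,amin=30):
    cs,_=cv2.findContours(m,cv2.RETR_EXTERNAL,cv2.CHAIN_APPROX_NONE)
    return sorted([x for x in cs if cv2.contourArea(x)>amin],key=cv2.contourArea,reverse=True)
E
python3 - <<'E'
import pickle;from h import *
import plant;print([x for x in dir(plant) if x[0]!='_'], getattr(plant,'tip_reach',None))
np.set_printoptions(precision=1,suppress=True)
d=pickle.load(open("cam0.pkl","rb"))
cen={}
for n in ["top","scene"]:
    c=d[n]; 
    for nm,lo,hi in [("or",(5,190,120),(16,255,255)),("yl",(22,150,60),(34,255,255))]:
        for b in blobs(mask(c,lo,hi)):
            if nm=="or":
                P=onz(c,b,63);r=cv2.minAreaRect(P[:,:2].astype(np.float32)); print(n,nm,cv2.contourArea(b),b.reshape(-1,2).mean(0),r)
            else:
                P=onz(c,b,30);r=cv2.minAreaRect(P[:,:2].astype(np.float32)); print(n,nm,cv2.contourArea(b),b.reshape(-1,2).mean(0),r)
c=d["top"];im=cv2.resize(c["image"][110:215,110:260,::-1],None,fx=5,fy=5,interpolation=cv2.INTER_CUBIC);cv2.imwrite("pics/z1.png",im)
c=d["scene"];im=cv2.resize(c["image"][280:390,320:420,::-1],None,fx=5,fy=5,interpolation=cv2.INTER_CUBIC);cv2.imwrite("pics/z2.png",im)
E
```

```text
['MotionError', 'camera', 'hand_in', 'observe', 'tip_reach'] 8.0
top yl 12990.0 [361.6 353.4] ((323.92108154296875, -141.20143127441406), (174.47799682617188, 214.54541015625), 84.79243469238281)
top yl 5524.5 [290.4 201.1] ((582.2930908203125, -17.040122985839844), (149.1871337890625, 117.62171173095703), 11.64168930053711)
top yl 2649.5 [307.8 103.7] ((762.8159790039062, -47.4080810546875), (90.23319244384766, 109.37336730957031), 27.6602725982666)
top yl 34.5 [ 25.8 301.7] ((391.8005065917969, 453.33026123046875), (12.556836128234863, 12.137530326843262), 4.340585231781006)
scene or 270.0 [387.9 299.3] ((574.8603515625, 221.52706909179688), (33.08729553222656, 23.532028198242188), 0.8727829456329346)
scene yl 5072.5 [258.4 254.8] ((593.6893310546875, -7.219818115234375), (173.08872985839844, 135.67996215820312), 11.621644020080566)
scene yl 4818.0 [302.7 177. ] ((331.8272705078125, -135.47479248046875), (220.54624938964844, 260.35662841796875), 85.18888854980469)
scene yl 4081.5 [152.5 304.9] ((777.67431640625, -31.851234436035156), (99.2853775024414, 118.02599334716797), 27.742504119873047)
```

View pics/z1.png

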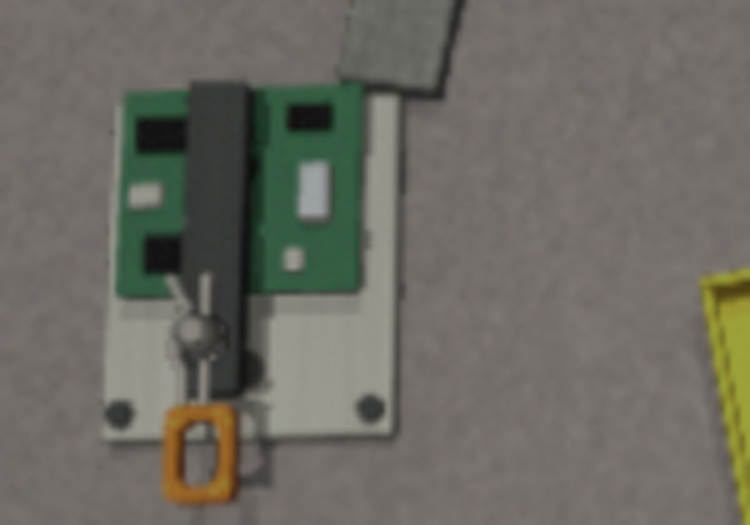

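View pics/z2.png

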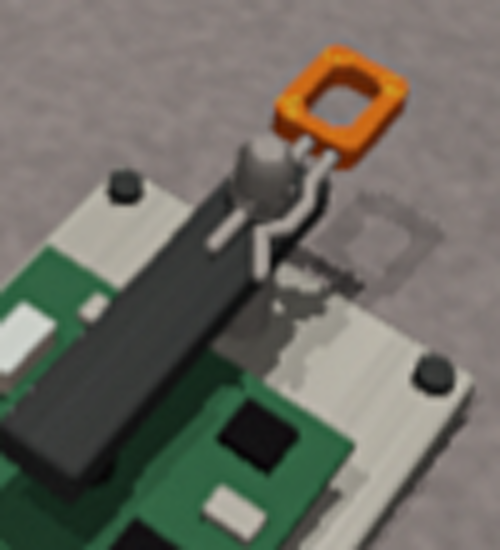

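The zooms show the orange loop clear of the pin, with its straight sides running roughly along world x. The scene ray-cast gives 33.1×23.5 mm, which matches the given size. The top mask missed the loop, so I'll redo it and add the pin.

Run:
```python
import pickle;from h import *
np.set_printoptions(precision=1,suppress=True)
d=pickle.load(open("cam0.pkl","rb"))
c=d["top"]
m=mask(c,(3,110,60),(20,255,255)); m[:150]=0;m[220:]=0;m[:,:100]=0;m[:,200:]=0
for b in blobs(m):
    for z in (55,63):
        P=onz(c,b,z);print(z,cv2.minAreaRect(P[:,:2].astype(np.float32)),P.mean(0))
    D=dep(c,b);print("depth z",np.median(D[:,2]))
c2=d["scene"]
m=mask(c2,(3,150,60),(20,255,255));m[:280]=0;m[:,:360]=0;m[330:]=0
b=blobs(m)[0]
P=onz(c2,b,63);print(cv2.minAreaRect(P[:,:2].astype(np.float32)));D=dep(c2,b);print(np.median(D[:,2]))
# pin top z=75 ; holder base edge corners z=12 in top zoom /5+offset
f=lambda x,y:(110+x/5-.4,110+y/5-.4)
print("pin top",onz(c,f(202,326),75),onz(d["scene"],(320+265/5,280+155/5),75))
print("base",onz(c,[f(104,437),f(396,434),f(399,95)],12))
# tray corners
for b in blobs(mask(c,(22,150,60),(34,255,255)),2000)[1:2]:
    P=onz(c,b,30);q=cv2.approxPolyDP(b,6,True).reshape(-1,2);print(q,onz(c,q,30))
    print(cv2.boxPoints(cv2.minAreaRect(P[:,:2].astype(np.float32))))
    Pc=onz(c,b,0)
```

```text
55 ((574.0947875976562, 223.76646423339844), (33.89695739746094, 26.42860221862793), 3.6778790950775146) [573.8 223.5  55. ]
63 ((572.675537109375, 221.00747680664062), (33.484779357910156, 26.107288360595703), 3.677811861038208) [572.4 220.7  63. ]
depth z 62.83360346254153
((577.08447265625, 222.465087890625), (39.09212112426758, 25.34082794189453), 0.872775137424469)
61.31117717133711
pin top [[614.2 219.   75. ]] [[616.3 223.7  75. ]]
base [[587.7 275.1  12. ]
 [590.1 166.   12. ]
 [719.1 172.2  12. ]]
[[314 154]
 [251 166]
 [266 248]
 [331 235]] [[666.4 -58.2  30. ]
 [642.9  53.2  30. ]
 [498.5  23.6  30. ]
 [522.7 -87.7  30. ]]
[[497.4  25.5]
 [521.1 -89.7]
 [667.2 -59.6]
 [643.5  55.6]]
```

```bash
cat > go.py <<'E'
import sys;from h import *;from plant import observe
np.set_printoptions(precision=2,suppress=True)
def go(x,y,z,yaw):
    o=observe();R=o["eef_rot"];p=o["position"]
    s=R.T@(np.array([x,y,z])-p)/10
    cur=np.arctan2(R[1,0],R[0,0]); dy=(cur-yaw+np.pi/2)%np.pi-np.pi/2
    print("t",o["time"],"pos",p,"shift cm",s,"twist",dy,"F",o["wrist_force"],"open mm",o["opening"]*88,"q",o["q"])
if __name__=="__main__": go(*map(float,sys.argv[1:]))
E
python3 go.py 574 221 200 0.03
```

```text
t 0.15 pos [ 246.94 -627.82  233.85] shift cm [-61.5   67.02   3.46] twist 0.3447080854570652 F [-0.22 -0.39  0.16] open mm 88.0475123167186 q [-0.91  0.36  0.01 -0.   -1.22 -0.29]
```

Emit:
{"api": "play_rows", "payload": {
  "moves": "-4 4.5 0 0.05 5.5; -8.3 9 0 0.1 5.5; -12.5 13.5 0 0.2 5.5; -16.7 18.2 0 0.3 5.5; -21 22.9 0 0.34 5.5"
}}

```text
time: 0.78
position: [358.2, -337.6, 234.0]
eef_rot: [[-0.999, -0.032, -0.0], [-0.032, 0.999, 0.001], [0.0, 0.001, -1.0]]
wrist_force: [2.0, 0.9, 0.3]
opening: 0.631
```

```bash
python3 go.py 574 221 200 0.03
```

```text
t 0.775 pos [ 358.19 -337.6   234.04] shift cm [-23.37  55.13   3.46] twist 0.002258037974498972 F [1.96 0.91 0.31] open mm 55.568222947078254 q [-0.36  0.06 -0.38 -0.   -1.14 -1.18]
```

Emit:
{"api": "play_rows", "payload": {
  "moves": "-2 5.5 0 0 5.5; -4.5 11 0 0 5.5; -7 16.5 0 0 5.5; -9.5 22 0 0 5.5; -11.7 27.5 0 0 5.5"
}}

```text
time: 1.4
position: [466.6, -56.9, 234.5]
eef_rot: [[-0.999, -0.033, 0.0], [-0.033, 0.999, 0.001], [-0.0, 0.001, -1.0]]
wrist_force: [2.2, -0.9, 0.7]
opening: 0.625
```

Emit:
{"api": "play_rows", "payload": {
  "moves": "-2.3 5.5 0.5 0 5.5; -4.6 11 1 0 5.5; -7 16.5 2 0 5.5; -9.4 22 3 0 5.5; -11.7 27.5 3.4 0 5.5"
}}

```text
time: 2.02
position: [574.7, 223.6, 200.0]
eef_rot: [[-0.999, -0.033, -0.001], [-0.033, 0.999, 0.001], [0.001, 0.001, -1.0]]
wrist_force: [1.4, -0.5, 0.0]
opening: 0.628
```

```bash
python3 - <<'E'
from plant import *
import cv2,pickle
c=camera("wrist");pickle.dump(c,open("w1.pkl","wb"));cv2.imwrite("pics/w1.png",c["image"][:,:,::-1])
E
python3 go.py 574 221 120 0.03
```

```text
t 2.075 pos [577.23 229.09 198.92] shift cm [ 0.36 -0.81  7.89] twist 0.00514693721897963 F [5.36 5.31 1.73] open mm 55.053153824908556 q [ 0.69  0.29 -0.16 -0.   -1.11 -2.23]
```

View pics/w1.png

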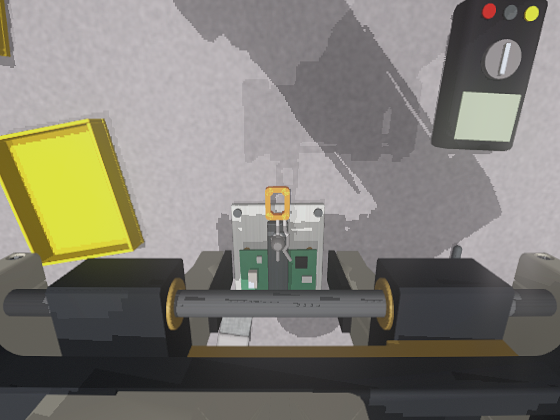

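The wrist view shows the orange loop at about (278,203), its straight sides upright in the image. It gives a third measurement.

```bash
python3 - <<'E'
from h import *;from plant import *
import pickle
np.set_printoptions(precision=2,suppress=True)
c=camera("wrist");cv2.imwrite("pics/w2.png",c["image"][:,:,::-1])
m=mask(c,(5,150,80),(18,255,255));m[:170]=0;m[240:]=0;m[:,:250]=0;m[:,310:]=0
b=blobs(m)[0]
P=onz(c,b,63);r=cv2.minAreaRect(P[:,:2].astype(np.float32));print(b.reshape(-1,2).mean(0),r,cv2.boxPoints(r),P.mean(0))
print("depth z",np.median(dep(c,b)[:,2]))
g=cv2.resize(c["image"][170:260,220:340,::-1],None,fx=6,fy=6,interpolation=cv2.INTER_CUBIC);cv2.imwrite("pics/w2z.png",g)
E
python3 go.py 574 221 120 0.03
```

```text
[271.25 185.95] ((559.4673461914062, 220.48081970214844), (3.9256060123443604, 22.189115524291992), 1.943228840827942) [[557.13 231.5 ]
 [557.88 209.33]
 [561.81 209.46]
 [561.05 231.64]] [559.43 220.25  63.  ]
depth z 61.8497399409365
t 2.125 pos [575.74 226.2  198.87] shift cm [ 0.18 -0.52  7.89] twist 0.005733450052858746 F [-1.93 -1.57 -0.77] open mm 55.03222749790123 q [ 0.69  0.29 -0.17 -0.   -1.11 -2.22]
```

View pics/w2z.png

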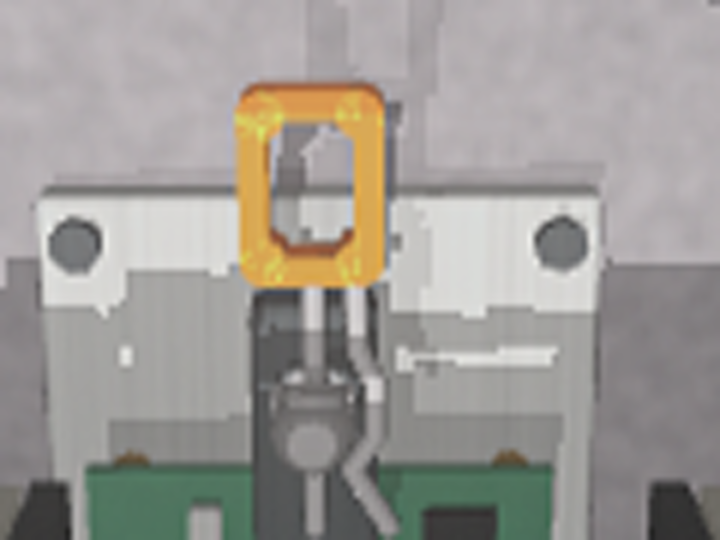

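```bash
python3 - <<'E'
from h import *;from plant import *
np.set_printoptions(precision=1,suppress=True)
c=camera("wrist");g=c["image"]
m=mask(c,(5,90,80),(22,255,255));m[:170]=0;m[240:]=0;m[:,:245]=0;m[:,310:]=0
m=cv2.morphologyEx(m,cv2.MORPH_CLOSE,np.ones((3,3)))
for b in blobs(m)[:2]:
  for z in(55,63):
    P=onz(c,b,z);r=cv2.minAreaRect(P[:,:2].astype(np.float32));print(cv2.boundingRect(b),r,P[:,:2].min(0),P[:,:2].max(0))
E
python3 go.py 574 221 120 0.03
```

```text
(262, 186, 25, 34) ((576.619873046875, 220.37486267089844), (34.40866470336914, 24.25420379638672), 1.9937732219696045) [559.1 208. ] [594.1 233. ]
(262, 186, 25, 34) ((574.429931640625, 220.44447326660156), (33.4708137512207, 23.593095779418945), 1.9938768148422241) [557.4 208.4] [591.4 232.7]
t 2.175 pos [574.74 224.11 199.17] shift cm [ 0.07 -0.31  7.92] twist 0.005164494112782858 F [ 0.4  -0.34 -0.73] open mm 55.03927629483656 q [ 0.69  0.29 -0.17 -0.   -1.11 -2.22]
```

```bash
python3 go.py 574.5 220.6 51 0.035
```

```text
t 2.175 pos [574.74 224.11 199.17] shift cm [ 0.01 -0.35 14.82] twist 0.00016449411278252057 F [ 0.4  -0.34 -0.73] open mm 55.03927629483656 q [ 0.69  0.29 -0.17 -0.   -1.11 -2.22]
```

Emit:
{"api": "play_rows", "payload": {
  "moves": "0 -0.35 4 0 5; 0 -0.35 8 0 5; 0 -0.35 11 0 5; 0 -0.35 11.5 0 5; 0 -0.35 11.5 0 5"
}}

```text
time: 2.8
position: [575.0, 220.3, 85.0]
eef_rot: [[-0.999, -0.035, -0.001], [-0.035, 0.999, -0.0], [0.001, 0.0, -1.0]]
wrist_force: [1.2, -0.5, -0.5]
opening: 0.565
```

```bash
python3 - <<'E'
from plant import *
import cv2,pickle
c=camera("wrist");cv2.imwrite("pics/w3.png",c["image"][:,:,::-1])
c=camera("scene");cv2.imwrite("pics/s3.png",cv2.resize(c["image"][200:400,250:450,::-1],None,fx=3,fy=3))
E
python3 go.py 574.5 220.6 51 0.035
```

```text
t 2.9 pos [575.53 220.87  85.85] shift cm [ 0.11 -0.03  3.48] twist 0.00014673279447796617 F [ 0.86 -0.2   0.14] open mm 50.03443862959731 q [ 0.68  0.39 -0.31 -0.   -0.87 -2.22]
```

View pics/w3.png

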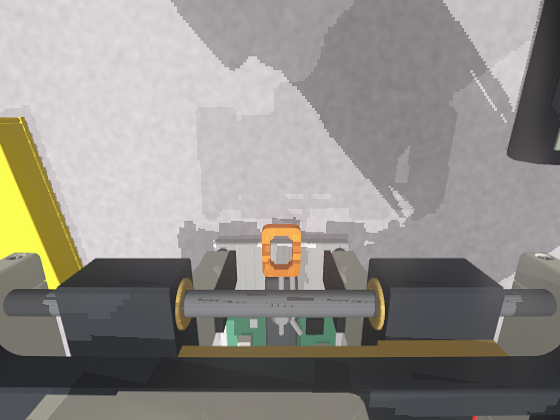

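View pics/s3.png

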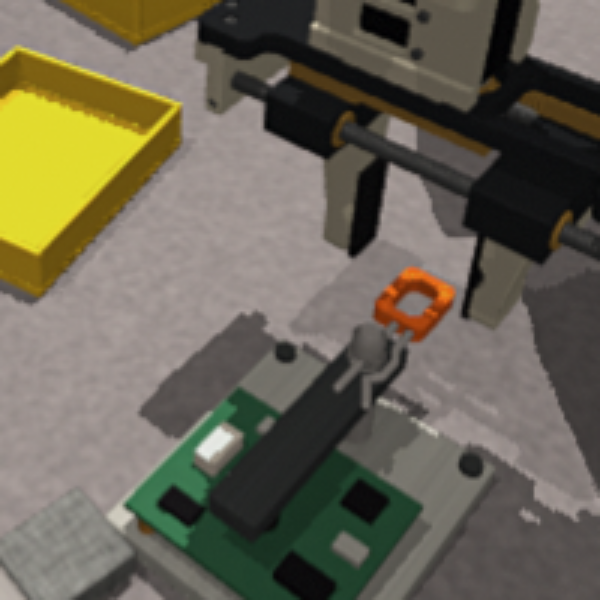

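The loop (281,250 in the wrist view) sits midway between the fingers, and the way down is clear.

Emit:
{"api": "play_rows", "payload": {
  "moves": "0.1 0 2 0 5; 0.1 0 3.5 0 5; 0.1 0 3.5 0 5; 0.1 0 3.5 0 5; 0.1 0 3.5 0 4",
  "newtons": 25
}}

```text
time: 3.52
position: [575.0, 221.2, 51.5]
eef_rot: [[-0.999, -0.035, 0.001], [-0.035, 0.999, 0.002], [-0.001, 0.002, -1.0]]
wrist_force: [0.5, 0.6, 0.1]
opening: 0.51
```

```bash
python3 go.py 574.5 220.6 51 0.035
```

```text
t 3.525 pos [574.96 221.21  51.52] shift cm [ 0.05 -0.06  0.05] twist 0.00036236829044344887 F [0.49 0.57 0.1 ] open mm 44.849885801182516 q [ 0.68  0.43 -0.34 -0.   -0.8  -2.22]
```

Emit:
{"api": "play_rows", "payload": {
  "moves": "0 -0.05 0 0 2; 0 -0.05 0 0 2; 0 -0.05 0 0 1.5; 0 -0.05 0 0 1.5; 0 -0.05 0 0 1.5",
  "newtons": 25
}}

```text
time: 4.15
position: [575.1, 220.7, 51.6]
eef_rot: [[-0.999, -0.035, 0.001], [-0.035, 0.999, 0.002], [-0.002, 0.002, -1.0]]
wrist_force: [0.3, 0.4, 1.2]
opening: 0.273
```

Gripped at 24.0 mm, which is the loop width. Pulling along tool +x, the clip's -x.

Emit:
{"api": "play_rows", "payload": {
  "moves": "0.6 0 0 0 1.5; 1.4 0 0 0 1.5; 2.4 0 0 0 1.5; 3.4 0 0 0 1.5; 4.4 0 0 0 1.5",
  "newtons": 25
}}

```text
time: 4.78
position: [529.9, 218.8, 51.5]
eef_rot: [[-0.999, -0.035, 0.001], [-0.035, 0.999, 0.001], [-0.001, 0.001, -1.0]]
wrist_force: [0.0, 0.4, 0.2]
opening: 0.267
```

```bash
python3 go.py 515 218.6 51 0.035
python3 - <<'E'
from plant import *
import cv2
c=camera("wrist");cv2.imwrite("pics/w4.png",c["image"][:,:,::-1])
c=camera("scene");cv2.imwrite("pics/s4.png",cv2.resize(c["image"][200:400,250:450,::-1],None,fx=3,fy=3))
E
```

```text
t 4.775 pos [529.91 218.83  51.45] shift cm [1.49 0.03 0.04] twist 0.00036568462231434395 F [0.03 0.35 0.18] open mm 23.476132013893146 q [ 0.73  0.38 -0.44 -0.   -0.76 -2.27]
```

View pics/w4.png

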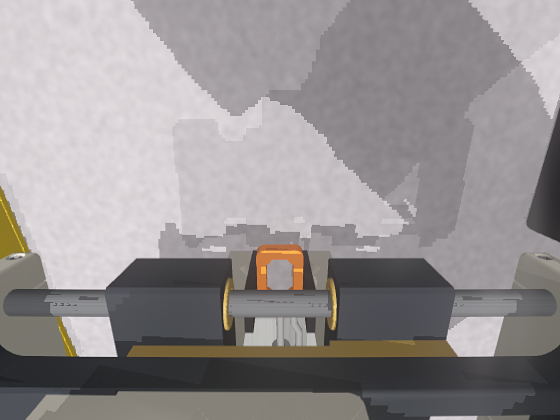

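View pics/s4.png

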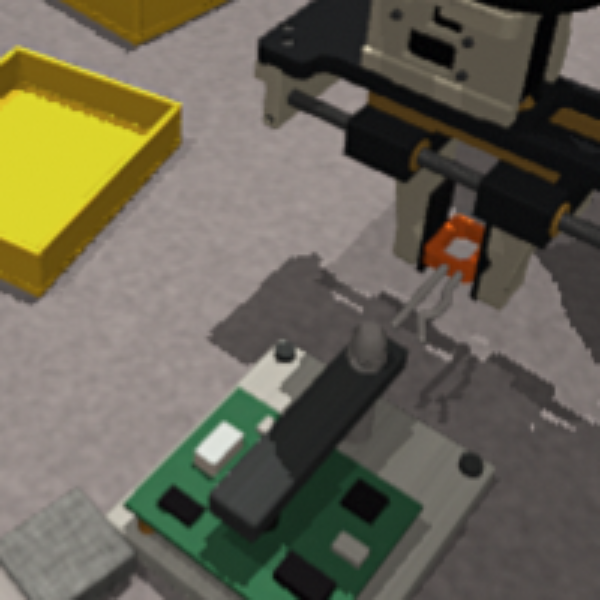

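The clip came along level, its leg end just leaving the pin. I'll pull 2 cm more, then lift.

Emit:
{"api": "play_rows", "payload": {
  "moves": "1 0 0 0 1.5; 2 0 0 0 1.5; 2 0 0 0 1.5; 2 0 -3 0 1.5; 2 0 -6 0 1.5"
}}

```text
time: 5.5
position: [509.6, 217.9, 112.0]
eef_rot: [[-0.999, -0.036, -0.0], [-0.036, 0.999, 0.001], [0.0, 0.001, -1.0]]
wrist_force: [0.4, 0.6, -0.5]
opening: 0.269
```

```bash
python3 - <<'E'
import numpy as np
a=np.radians(11.64);print(np.array([582.3,-17])-24*np.array([np.cos(a),np.sin(a)]),a)
E
python3 go.py 559 -22 110 0.203
python3 - <<'E'
from plant import *
import cv2
c=camera("scene");cv2.imwrite("pics/s5.png",cv2.resize(c["image"][180:380,250:450,::-1],None,fx=3,fy=3))
E
```

```text
[558.79356883 -21.84228187] 0.20315632493213998
t 5.5 pos [509.55 217.89 111.96] shift cm [ -4.08 -24.15   0.18] twist -0.16712483783966414 F [ 0.39  0.58 -0.5 ] open mm 23.63755206792557 q [ 0.76  0.27 -0.42 -0.   -0.88 -2.29]
```

View pics/s5.png

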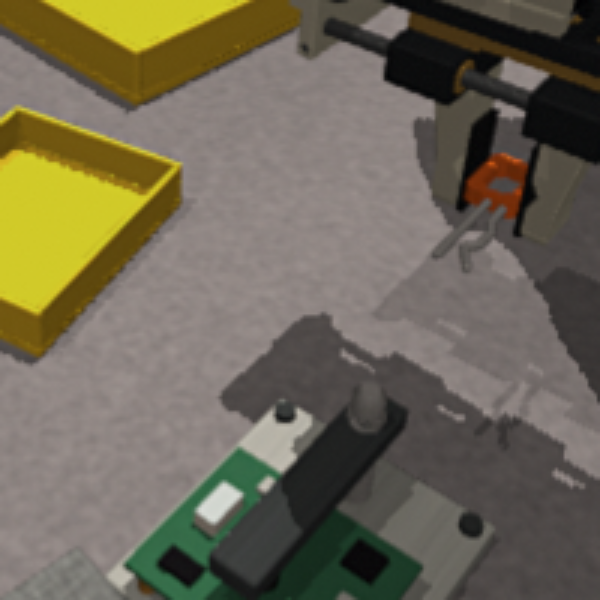

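The clip is held level and clear of the pin. Moving over the tray.

Emit:
{"api": "play_rows", "payload": {
  "moves": "-0.5 -5 0 -0.03 1.5; -1.3 -10 0 -0.07 1.5; -2.2 -15 0 -0.11 1.5; -3.2 -20 0 -0.15 1.5; -4.1 -24.1 0 -0.167 1.5"
}}

```text
time: 6.18
position: [561.8, -22.1, 115.7]
eef_rot: [[-0.979, -0.203, 0.005], [-0.203, 0.979, 0.004], [-0.006, 0.003, -1.0]]
wrist_force: [1.0, 0.7, 0.1]
opening: 0.276
```

Emit:
{"api": "play_rows", "payload": {
  "moves": "0 0 0 0 1.5; 0 0 0 0 1.5"
}}

```text
time: 6.42
position: [561.8, -22.2, 115.6]
eef_rot: [[-0.979, -0.202, 0.005], [-0.202, 0.979, 0.004], [-0.006, 0.003, -1.0]]
wrist_force: [-0.1, -0.4, -0.1]
opening: 0.27
```

```bash
python3 go.py 559 -22 18 0.203
python3 - <<'E'
from plant import *
from h import *
c=camera("top");cv2.imwrite("pics/t6.png",c["image"][:,:,::-1])
c=camera("scene");cv2.imwrite("pics/s6.png",c["image"][:,:,::-1])
E
```

```text
t 6.425 pos [561.82 -22.19 115.58] shift cm [0.33 0.05 9.76] twist 0.00010425679403969212 F [-0.13 -0.4  -0.06] open mm 23.724063724663075 q [ 0.31  0.28 -0.4  -0.   -0.89 -1.67]
```

View pics/t6.png

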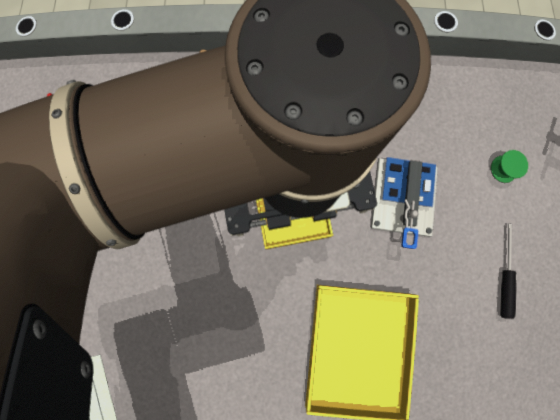

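View pics/s6.png

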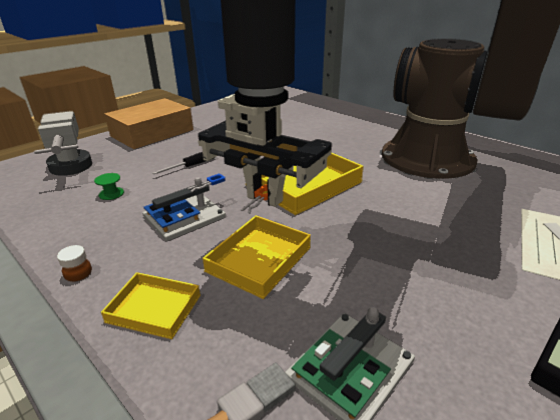

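The loop hangs over the tray at about (258,190) in the scene view, and the gripper body is clear of the blue clip. Lowering in steps.

Emit:
{"api": "play_rows", "payload": {
  "moves": "0.3 0 2 0 1.5; 0.3 0 4 0 1.5; 0.3 0 5.5 0 1.5; 0.3 0 6 0 1.5; 0.3 0 6 0 1.5"
}}

```text
time: 7.15
position: [559.3, -21.4, 55.7]
eef_rot: [[-0.979, -0.204, 0.005], [-0.204, 0.979, 0.004], [-0.006, 0.003, -1.0]]
wrist_force: [-0.0, 0.4, 0.0]
opening: 0.269
```

```bash
python3 go.py 559 -22 17 0.203
python3 - <<'E'
from plant import *
from h import *
c=camera("wrist");cv2.imwrite("pics/w7.png",c["image"][:,:,::-1])
c=camera("scene");cv2.imwrite("pics/s7.png",cv2.resize(c["image"][130:310,180:360,::-1],None,fx=3.3,fy=3.3))
E
```

```text
t 7.15 pos [559.28 -21.4   55.7 ] shift cm [ 0.06 -0.06  3.87] twist 0.0024033215769994065 F [-0.03  0.43  0.05] open mm 23.633449756929604 q [ 0.31  0.35 -0.47 -0.   -0.75 -1.67]
```

View pics/w7.png

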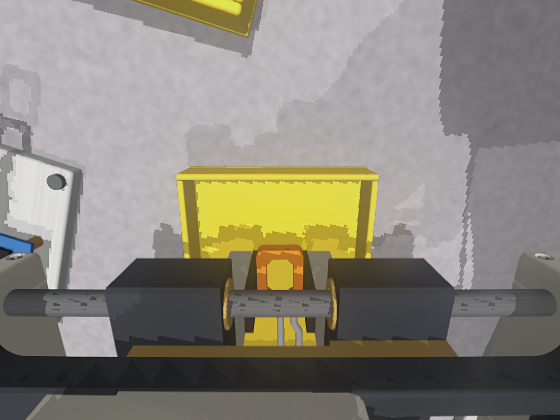

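View pics/s7.png

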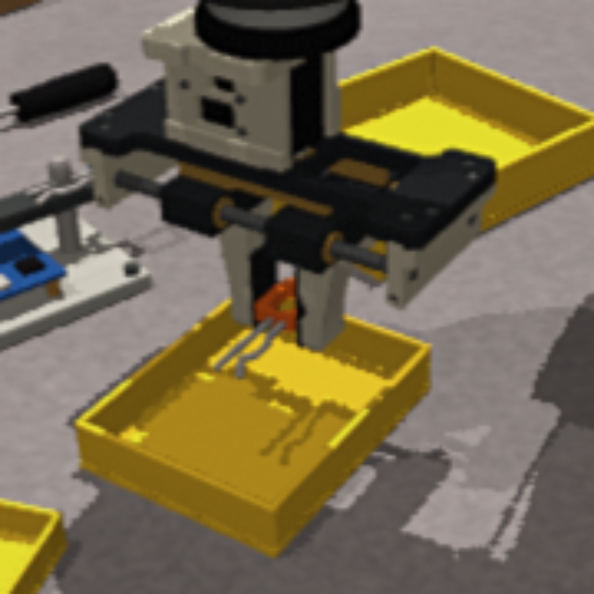

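Aligned and centred in the tray. Lowering to about 17 mm, then opening gently.

Emit:
{"api": "play_rows", "payload": {
  "moves": "0 0 1.5 0 1.5; 0 0 3 0 1.5; 0 0 3.8 0 1.5; 0 0 3.8 0 1.5; 0 0 3.8 0 1.5"
}}

```text
time: 7.88
position: [560.1, -21.3, 18.4]
eef_rot: [[-0.979, -0.204, 0.006], [-0.204, 0.979, 0.004], [-0.007, 0.003, -1.0]]
wrist_force: [0.1, -0.0, 0.2]
opening: 0.271
```

Emit:
{"api": "play_rows", "payload": {
  "moves": "0 0 0 0 2.8; 0 0 0 0 3.2; 0 0 0 0 3.8; 0 0 0 0 4; 0 0 0 0 4"
}}

```text
time: 8.5
position: [560.1, -21.3, 18.4]
eef_rot: [[-0.979, -0.204, 0.007], [-0.204, 0.979, 0.004], [-0.007, 0.003, -1.0]]
wrist_force: [0.1, 0.3, 0.5]
opening: 0.452
```

Emit:
{"api": "play_rows", "payload": {
  "moves": "0 0 -0.5 0 4; 0 0 -1.5 0 4; 0 0 -4 0 4; 0 0 -8 0 4; 0 0 -12 0 4"
}}

```text
time: 9.12
position: [559.2, -21.9, 140.3]
eef_rot: [[-0.979, -0.204, 0.007], [-0.204, 0.979, 0.004], [-0.007, 0.002, -1.0]]
wrist_force: [1.3, 1.1, 0.3]
opening: 0.456
```

Run:
```python
from plant import *
from h import *
c=camera("wrist");cv2.imwrite("pics/w8.png",c["image"][:,:,::-1])
c=camera("scene");cv2.imwrite("pics/s8.png",cv2.resize(c["image"][130:310,180:360,::-1],None,fx=3.3,fy=3.3))
```

```text
(no output)
```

View pics/w8.png

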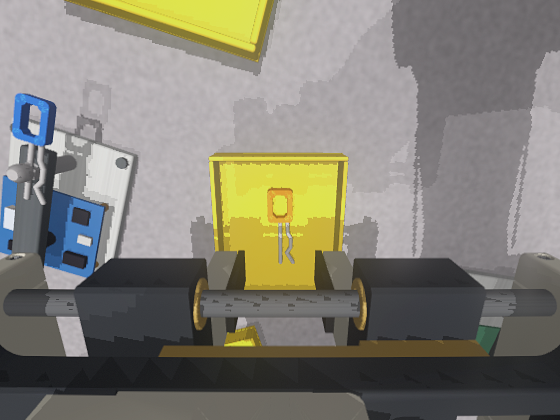

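View pics/s8.png

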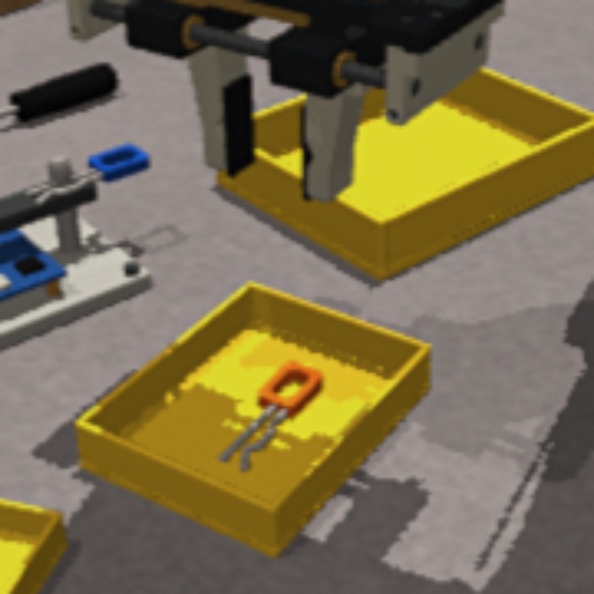

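Both views show the clip lying flat, wholly inside the middle tray, and the blue clip still in its pin. Letting the arm settle, then a numeric check.

Emit:
{"api": "play_rows", "payload": {
  "moves": "0 0 -1 0 4; 0 0 -1 0 4; 0 0 -1 0 4; 0 0 -1 0 4"
}}

```text
time: 9.72
position: [561.5, -21.5, 153.1]
eef_rot: [[-0.979, -0.205, 0.014], [-0.205, 0.979, 0.005], [-0.014, 0.002, -1.0]]
wrist_force: [-0.3, 0.3, -0.4]
opening: 0.462
```

Run:
```python
from plant import *
from h import *
import pickle
np.set_printoptions(precision=1,suppress=True)
d=pickle.load(open("cam0.pkl","rb"))
c=camera("scene")
m=mask(c,(3,190,80),(17,255,255));m[:225]=0;m[275:]=0;m[:,:230]=0;m[:,:]*=1;m[:,290:]=0
b=blobs(m,20)[0];P=onz(c,b,13);r=cv2.minAreaRect(P[:,:2].astype(np.float32));print(r, "z",np.median(dep(c,b)[:,2]))
tip=(180+225/3.3,130+460/3.3);a=0.203;R=np.array([[np.cos(a),np.sin(a)],[-np.sin(a),np.cos(a)]])
t0=np.array([582.3,-17]);print("loop in tray",R@(np.array(r[0])-t0),"tip",R@(onz(c,tip,9)[0,:2]-t0))
for k in (d["scene"],c):
    m=mask(k,(105,190,60),(125,255,255));m[:165]=0;m[195:]=0;m[:,:205]=0;m[:,235:]=0
    print("blue",m.any() and np.mean(np.argwhere(m),0))
```

```text
((562.255859375, -18.016082763671875), (40.60328674316406, 27.378402709960938), 14.88199520111084) z 12.264433878803203
loop in tray [-19.8   3. ] tip [41.6  5.5]
blue [178.4 215.7]
blue [178.7 215.8]
```

```bash
python3 -c "
from plant import *
print(hand_in())"
```

```text
the job is handed in; nothing more can be done
None
```

I pulled the orange clip straight out of the green board's pin and set it in the middle-sized yellow tray, then lifted clear and handed the job in. No verdict was reported.

- **Grip and pull:** The jaws closed to 24 mm, matching the loop width. I drew the clip about 65 mm towards the robot along its own -x before lifting it, so its leg was well clear of the pin. That took until 5.5 s; handing in came at about 10 s of the 38 s allowed.
- **Final position:** In the tray's frame the loop centre is at about (-20, 3) mm and the leg end at about (42, 5) mm, both well inside the limits. The loop's top is about 12 mm up, and the clip lies flat and released.
- **Tray and blue clip:** The tray looked upright and in place. The blue loop shifted only 0.3 pixels in the scene picture, so it did not move.
- **Robot:** The gripper was about 130 mm above the clip, and the wrist force read near zero.
- **Disagreements:** In the last check the loop measured 41×27 mm instead of 33×24, because the mask also took in the loop's sides and its reflection. That could put the loop centre off by a few mm, still far inside the limits. No check failed.

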